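# Fetch the glass bowl from under the shelf behind the coffee mill

## Robot

A 7-joint arm with a two-finger parallel gripper is mounted at the origin on a cart in front of the work surface, level with it; the furniture and walls round the work are solid. World frame = base frame: x ahead of the robot, y to its left, z up, the work surface at z = 0. Lengths are in m, angles in rad, forces in N, time in s.
With the tool pointing down it reaches from about 0.4 to 0.85 m from the base axis. Payload 6.9 kg.
Tool frame: the origin (TCP) lies midway between the tips of the shut fingers; the grasp point (between the pads) lies behind it (ctrl.pinch_z is the z of the grasp point in the tool frame, in m); z points along the fingers, y is the line along which they close (so a half turn about z gives the same grasp; the last joint's range is limited). The gripper opens to 85 mm and grips with 20 to 120 N. Pads are 22 mm wide; open, the fingers measure 114 mm over their backs; the gripper's body (76 mm by 85 mm) begins 54 mm behind the grasp point. The pads swing forward as they close: fully open they stand 13 mm farther back than shut.
Start: joints at [1.429, 0.507, -0.238, 1.5, 0.126, 1.149, -0.155], TCP at [0.153, -0.606, 0.231] pointing down, gripper open.
Joint ranges: [-3.08, 3.08], [-0.24, 2.05], [-1.43, 1.35], [0, 2.5], [-1.52, 4.66], [0.17, 1.96], [-2.89, 2.89]. Speed limits (rad/s): [2.39, 2.39, 3.14, 3.14, 3.14, 3.14, 3.14].

## Interface

Orientations are given as a unit quaternion [w, x, y, z].
In Python, from station import ctrl, get_state, vision, ticket, models gives the robot as it stands. Calls block until the motion is done:
- ctrl.movep(position, orientation): joint-space move of the TCP to a pose.
- ctrl.movel(position, frame=None, max_speed=0.15): straight line of the TCP; frame=None keeps the orientation; max_speed is the mean speed in m/s.
- ctrl.set_joints(angles): joint-space move.
- ctrl.ungrasp() and ctrl.close_gripper(force=None): open the fingers fully, or close them until they stop; force is the grip in N (None keeps the last).
- ctrl.pause(seconds).
- ctrl.ik(position, orientation): joint angles nearest the present ones, or None.
- get_state(): the state.
- vision.grab_frame(name): name is "scene" or "top"; returns (picture, depth): 480x640x3 uint8, blue, green, red; 480x640 float32, m along the optical axis (not along the pixel's ray), 0 where there is no reading.
- vision.camera_info(name): a dict with "mtx" (3x3 intrinsics, pixels), "dist_coeffs" ([k1, k2, p1, p2, k3] as OpenCV has them; the pictures are not rectified), "R" (3x3) and "t" (3): a world point X has camera coordinates R X + t. Camera axes: x right, y down, z forward; pixel columns grow to the right and rows downward; lengths in m; the calibration is good to about 2 mm. A picture is of the moment at which its call begins. camera_info takes no time and is no camera call.
A pose or a line that the arm cannot do raises ctrl.Unreachable and nothing moves.
- ticket.close_job(): hands the job in; it is judged then, once.
Trained networks look in the newest picture that a camera, given by its name, has taken for a name from the list of things; names that differ only in an ending like _2 or _b are one class to them, and where a whole thing is asked for, a point or a joint stands for the part that bears it (a point fixed in the world has none). Each returns a list of dicts, best first, with "p" (0 to 1); they miss things now and then, are a little off and sometimes report something else, mostly with a low value. They report only what shows in the picture. A call takes as long as a camera call. They do not tell look-alikes from the thing itself.
- models.recognise(camera, target): "point" ([column, row] in pixels, amid what is visible of it).
- models.masks_of(camera, target): "mask" (480x640 bool, what is visible of it) and "point" ([column, row] in pixels, amid what is visible of it).
The state is a dict: "time": time; "qpos": joint angles; "qd": joint speeds; "tau": joint torques, N m; "tcp_pos": TCP position; "eef_rot": TCP orientation; "contact_force": force on the tool from outside, world axes, zero at the start; "wrist_torque": the same for the moment, N m; "width": finger opening in m; "gripper_force": force on a finger pad.
Only numpy, scipy, OpenCV 4.12 (cv2) and the standard library are available. Lean on these libraries where they do the work, as an engineer would, in place of code of your own. Each camera call takes 0.05 s, during which the arm holds its last target. There are 200 camera calls.

## Task

The small clear glass bowl is tucked under the countertop shelf, behind the coffee mill. Push the mill well out of the way along the worktop, then draw the bowl out from under the shelf and slide it along the worktop until it stands on the middle of the round red mat. Slide both without lifting or tipping them, and leave the other loose things where they are.

Things in the scene. Friction and masses are not known exactly. Their poses are not given: they have to be found in the camera images.
- riser: Fixed countertop shelf, open below: beech board 160 (x) x 460 (y) x 16 mm, its underside 210 mm above the worktop, on four thin steel posts (215 mm either side of the middle, 65 mm before and behind). Origin on the worktop under the board's middle; own -x faces the robot, y runs along the board. Shakers and a larger bowl, fixed on top, reach 315 mm. The board bars an upright reach to what is under it.
- riser_edge (a point): Middle of the board's front lower edge, 210 mm above the worktop, 80 mm before the shelf's origin; axes as the shelf's.
- bowl_center (a point): Small clear glass bowl under the shelf: 117 mm across, 50 mm high, 130 to 230 g. Point on its axis, 25 mm above its underside. Inner floor 5 mm above the underside, 30 mm radius; wall flares to the rim, inner radius 38 mm half-way up, 50 mm at the rim. Too wide to grasp; shut fingertips set low inside, near the floor, drag it along; pulled high up at the rim it tips.
- mill_center (a point): Wooden coffee mill before the shelf. Point on the middle of its box, 50 mm up. Foot 150 x 150 x 12 mm; box 118 x 118 mm to 88 mm, cover 126 mm square to 97 mm, funnel 110 mm wide to 140 mm, crank to 192 mm, its knob 50 mm to the mill's +x, 92 mm to its -y. Own -x (drawer knob, 18 mm proud) faces the robot. 0.6 to 0.9 kg, too wide to grasp; slides if pushed low with the tool leaning away.
- red_mat: Round red silicone mat lying on the worktop, 130 mm across, 1 mm thick, fixed; things slide over it freely. Origin at its middle. It lies left or right of the mill.
- grey_mat: Round grey mat like the red one, on the other side; the mill may come to stand on it.
- flask_center (a point): Small conical glass flask, 69 mm across, 105 mm high, to be left alone; point half-way up.
- round_bottle_center (a point): Little round glass bottle without stopper, lying, 65 x 86 x 62 mm, to be left alone; point at its middle.
- stoppered_bottle_center (a point): Little round glass bottle with a pale yellow stopper, lying, 62 x 82 x 58 mm, to be left alone; point at its middle.
- spoon_rest_center (a point): Small blue and white boat-shaped dish, 38 x 68 x 16 mm, to be left alone; point at its middle.
- cork_center (a point): Cork stopper, 24 mm across, 31 mm high, to be left alone; point half-way up.
Not all that is in view belongs to the job. Of the things that look like the part that bears bowl_center, the larger one is meant.

How it is judged:
On the way, in this order (a step that is already met when the one before it is completed fails the run):
1. the mill has been slid at least 10 cm from its place and stands still, the bowl still being under the shelf (distance of mill_center from where it was at the start of the episode above 0.1 m and angle between mill_center's own z axis and vertical below 0.1 rad and linear speed of mill below 0.02 m/s and distance of bowl_center from where it was at the start of the episode below 0.03 m), for 0.2 s.
2. the bowl, upright, has been drawn out wholly from under the shelf's board (x of bowl_center in the frame of riser_edge below -0.06 m and angle between bowl_center's own z axis and vertical below 0.2 rad), for 0.1 s.
At the end, for the whole second after the job is handed in: The bowl stands upright and still on the worktop with its middle within 25 mm of the red mat's middle; the mill stands upright on the worktop at least 10 cm from where it began (horizontal distance between bowl_center and red_mat below 0.025 m and height (world z) of bowl_center between 0.02 and 0.03 m and angle between each of bowl_center, mill_center's own z axis and vertical below 0.08 rad and distance of mill_center from where it was at the start of the episode above 0.1 m and height (world z) of mill_center between 0.045 and 0.055 m and linear speed of each of bowl, mill below 0.02 m/s); the robot touches nothing.
It fails at once if the bowl is lifted more than 25 mm or tipped beyond 30 degrees (height (world z) of bowl_center above 0.05 m or angle between bowl_center's own z axis and vertical above 0.52 rad).
It fails at once if the mill is lifted more than 20 mm or tipped beyond 17 degrees (height (world z) of mill_center above 0.07 m or angle between mill_center's own z axis and vertical above 0.3 rad).
It fails at once if another loose thing is moved more than 40 mm (distance of any of flask_center, round_bottle_center, stoppered_bottle_center, spoon_rest_center, cork_center from where it was at the start of the episode above 0.04 m).
It also fails if it takes over 72 s, if anything falls off the work surface, if the arm or the gripper's body presses on something with over 40 N, if the wrist force passes 120 N, or if a joint passes its speed limit or range.

## Working session

There is one attempt and no reset: what is moved stays moved. The work goes in short steps, each a Python script; the robot and the scene stay as the last script left them, time stands still between calls to the robot, and variables do not carry over. Pictures are saved under pics/ and viewed, at most 11 in all, crops included, and the job is handed in when it is done.

```bash
mkdir -p pics; ls; cat > h.py <<'E'
import numpy as np, cv2
from station import ctrl, get_state, vision, ticket, models
def ray(cam,px):
    c=vision.camera_info(cam);K=np.array(c["mtx"]);R=np.array(c["R"]);t=np.array(c["t"])
    u=cv2.undistortPoints(np.array([[px]],float),K,np.array(c["dist_coeffs"]))[0,0]
    return -R.T@t, R.T@np.array([u[0],u[1],1.])
def onz(cam,px,z):
    o,d=ray(cam,px); return o+d*(z-o[2])/d[2]
def proj(cam,X):
    c=vision.camera_info(cam);r,_=cv2.Rodrigues(np.array(c["R"]))
    return cv2.projectPoints(np.array(X,float).reshape(-1,1,3),r,np.array(c["t"],float),np.array(c["mtx"]),np.array(c["dist_coeffs"]))[0][:,0]
def cloud(cam,depth,mask):
    c=vision.camera_info(cam);R=np.array(c["R"]);t=np.array(c["t"])
    v,u=np.nonzero(mask&(depth>0))
    p=cv2.undistortPoints(np.stack([u,v],1)[:,None].astype(float),np.array(c["mtx"]),np.array(c["dist_coeffs"]))[:,0]
    z=depth[v,u]; return (np.c_[p*z[:,None],z]-t)@R
E
python3 - <<'E'
from h import *
for cam in ["scene","top"]:
    im,d=vision.grab_frame(cam); cv2.imwrite(f"pics/{cam}0.png",im); np.save(f"pics/{cam}0d.npy",d)
    print(cam,"pos",ray(cam,(320,240))[0].round(3))
    for n in "riser bowl_center mill_center red_mat grey_mat flask_center round_bottle_center stoppered_bottle_center spoon_rest_center cork_center".split():
        for r in models.masks_of(cam,n)[:3]:
            P=cloud(cam,d,r["mask"]); 
            print(n,round(r["p"],2),np.round(r["point"]),onz(cam,r["point"],0).round(3),"med",np.median(P,0).round(3) if len(P) else None, "lo",np.percentile(P,2,axis=0).round(3),"hi",np.percentile(P,98,axis=0).round(3))
E
```

```text
pics
scene pos [-0.287  0.815  1.021]
riser 0.66 [252. 201.] [ 1.006 -0.181  0.   ] med [0.711 0.052 0.226] lo [ 0.628 -0.21   0.027] hi [0.792 0.229 0.311]
bowl_center 0.91 [354. 324.] [0.366 0.013 0.   ] med [0.366 0.016 0.017] lo [ 0.32  -0.01  -0.002] hi [0.397 0.067 0.037]
bowl_center 0.89 [277. 253.] [ 0.726 -0.047  0.   ] med [ 0.709 -0.03   0.027] lo [ 0.645 -0.069  0.001] hi [0.74  0.036 0.051]
mill_center 0.89 [312. 280.] [ 0.563 -0.033  0.   ] med [0.499 0.027 0.092] lo [ 0.448 -0.084  0.004] hi [0.583 0.077 0.166]
red_mat 0.97 [396. 266.] [ 0.437 -0.252  0.   ] med [ 0.439 -0.244 -0.   ] lo [ 0.381 -0.304 -0.005] hi [ 0.497 -0.187  0.004]
grey_mat 0.62 [256. 354.] [0.464 0.257 0.   ] med [ 0.469  0.247 -0.001] lo [ 0.411  0.186 -0.005] hi [0.529 0.303 0.004]
flask_center 0.58 [354. 212.] [ 0.712 -0.378  0.   ] med [ 0.668 -0.329  0.04 ] lo [ 0.645 -0.358  0.003] hi [ 0.696 -0.309  0.103]
round_bottle_center 0.9 [438. 261.] [ 0.361 -0.357  0.   ] med [ 0.335 -0.306  0.043] lo [ 0.311 -0.37   0.011] hi [ 0.367 -0.288  0.061]
round_bottle_center 0.49 [188. 312.] [0.704 0.287
[... 1724 characters left out ...]
1 0.278 0.009] hi [0.698 0.299 0.032]
flask_center 0.26 [311. 153.] [0.773 0.005 0.   ] med [0.713 0.002 0.227] lo [ 0.633 -0.217  0.155] hi [0.791 0.222 0.313]
round_bottle_center 0.98 [444. 314.] [ 0.345 -0.339  0.   ] med [ 0.346 -0.322  0.048] lo [ 0.314 -0.37  -0.002] hi [ 0.373 -0.291  0.061]
round_bottle_center 0.71 [311. 150.] [0.782 0.007 0.   ] med [0.713 0.002 0.227] lo [ 0.633 -0.217  0.216] hi [0.791 0.221 0.313]
stoppered_bottle_center 0.74 [450. 217.] [ 0.6   -0.363  0.   ] med [ 0.591 -0.354  0.045] lo [ 0.565 -0.405 -0.004] hi [ 0.629 -0.322  0.059]
spoon_rest_center 0.85 [212. 313.] [0.349 0.261 0.   ] med [0.346 0.257 0.005] lo [ 0.322  0.23  -0.001] hi [0.37  0.28  0.016]
```

View pics/scene0.png

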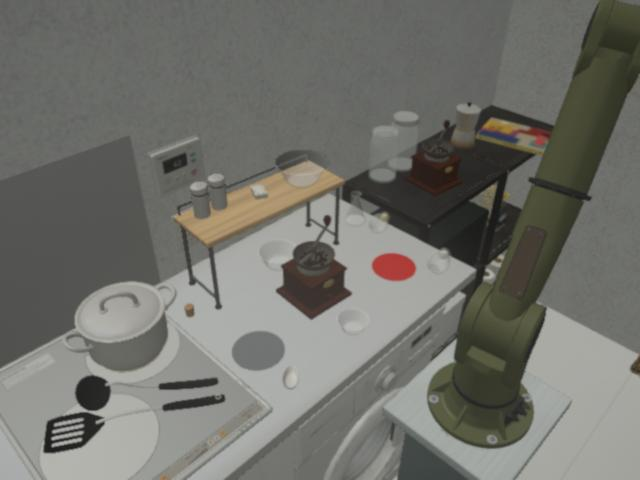

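View pics/top0.png

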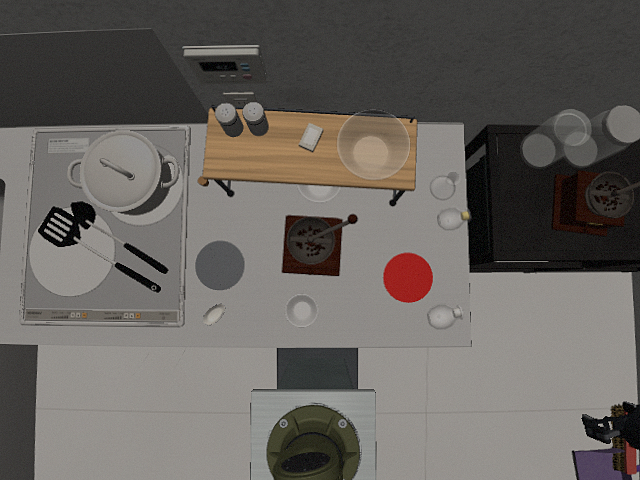

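Both views show three bowl look-alikes:
- The under-shelf bowl: scene (277,255), top (318,193).
- A small bowl in front of the mill: scene (354,322), top (301,311).
- A large bowl fixed on the shelf: scene (302,168).

The under-shelf one, about 117 mm across, matches the description. The other mill (scene (435,168)) is on the far table and isn't part of the job. I'll fit the bowl, shelf and mill, then check with a crop.

```bash
python3 - <<'E'
from h import *
from scipy.optimize import minimize
im=cv2.imread("pics/scene0.png");d=np.load("pics/scene0d.npy")
vision.grab_frame("scene")
ms=models.masks_of("scene","bowl_center")
m=[r for r in ms if abs(r["point"][0]-277)<15][0]["mask"]
P=cloud("scene",d,m); rim=P[(P[:,2]>.04)&(P[:,2]<.056)]
a=np.linspace(0,2*np.pi,60)
def circ(c,r,z): return np.c_[c[0]+r*np.cos(a),c[1]+r*np.sin(a),np.full(60,z)]
def sil(c):
    t=np.zeros((480,640),np.uint8); p=np.r_[proj("scene",circ(c,.0585,.05)),proj("scene",circ(c,.033,0.))]
    cv2.fillConvexPoly(t,cv2.convexHull((p*16).astype(np.int32)),1,shift=4); return t>0
v,u=np.nonzero(m)
# visible mask: score on left/right/top pixels; restrict to bbox union
best=max(((( sil((x,y))&m).sum()/(sil((x,y))|m).sum(),x,y) for x in np.arange(.66,.75,.003) for y in np.arange(-.06,.03,.003)))
print("bowl IoU",best, "rim pts",len(rim))
c=best[1:]
dT=np.load("pics/top0d.npy"); B=cloud("top",dT,np.ones((480,640),bool))
s=B[(abs(B[:,2]-.226)<.006)&(abs(B[:,1])<.3)&(B[:,0]>.55)&(B[:,0]<.85)]
print("board",cv2.minAreaRect(s[:,:2].astype(np.float32)))
f=B[(B[:,2]<.02)&(B[:,2]>.007)&(abs(B[:,1]-0)<.11)&(abs(B[:,0]-.513)<.1)]
cv=B[(B[:,2]<.1)&(B[:,2]>.09)&(abs(B[:,1]-0)<.11)&(abs(B[:,0]-.513)<.1)]
print("foot",cv2.minAreaRect(f[:,:2].astype(np.float32)),"cover",cv2.minAreaRect(cv[:,:2].astype(np.float32)))
h=B[(B[:,2]>.01)&(B[:,2]<.06)&(B[:,1]>.28)&(B[:,1]<.4)&(B[:,0]>.3)&(B[:,0]<.65)]
print("cooktop edge", np.percentile(h,[1,50],axis=0) if len(h) else None, [onz("top",(190,r),0).round(3) for r in (150,320)])
o=cv2.resize(im[200:320,200:360],None,fx=5,fy=5,interpolation=cv2.INTER_CUBIC)
for cc,r,z in((c,.0585,.05),(c,.033,0.)):
    p=(proj("scene",circ(cc,r,z))-[200,200])*5; cv2.polylines(o,[p.astype(np.int32)],True,(0,255,0),1)
cv2.imwrite("pics/crop1.png",o[:600,:800])
print(ctrl.pinch_z)
E
```

```text
Traceback (most recent call last):
  File "h.py", line 10, in proj
    c=vision.camera_info(cam);r,_=cv2.Rodrigues(np.array(c["R"]))
ValueError: time passes only in moves, steps and waits
```

```bash
sed -i 's/vision.camera_info(cam)/info(cam)/; 2a from functools import lru_cache\n@lru_cache\ndef info(cam): return vision.camera_info(cam)' h.py; cat > fit.py <<'E'
from h import *
im=cv2.imread("pics/scene0.png");d=np.load("pics/scene0d.npy")
vision.grab_frame("scene")
ms=models.masks_of("scene","bowl_center")
m=[r for r in ms if abs(r["point"][0]-277)<15][0]["mask"]
a=np.linspace(0,2*np.pi,60)
def circ(c,r,z): return np.c_[c[0]+r*np.cos(a),c[1]+r*np.sin(a),np.full(60,z)]
def sil(c):
    t=np.zeros((480,640),np.uint8); p=np.r_[proj("scene",circ(c,.0585,.05)),proj("scene",circ(c,.033,0.))]
    cv2.fillConvexPoly(t,cv2.convexHull((p*16).astype(np.int32)),1,shift=4); return t>0
best=max(((( sil((x,y))&m).sum()/(sil((x,y))|m).sum(),x,y) for x in np.arange(.66,.75,.003) for y in np.arange(-.06,.03,.003)))
print("bowl IoU",best)
c=best[1:]
dT=np.load("pics/top0d.npy"); B=cloud("top",dT,np.ones((480,640),bool))
s=B[(abs(B[:,2]-.226)<.006)&(abs(B[:,1])<.3)&(B[:,0]>.55)&(B[:,0]<.85)]
print("board",cv2.minAreaRect(s[:,:2].astype(np.float32)))
N=(abs(B[:,1]-0)<.11)&(abs(B[:,0]-.513)<.1)
f=B[(B[:,2]<.02)&(B[:,2]>.007)&N]
cv=B[(B[:,2]<.1)&(B[:,2]>.09)&N]
print("foot",cv2.minAreaRect(f[:,:2].astype(np.float32)),"cover",cv2.minAreaRect(cv[:,:2].astype(np.float32)))
print("cooktop edge", [onz("top",(190,r),0).round(3) for r in (150,320)])
o=cv2.resize(im[200:320,200:360],None,fx=5,fy=5,interpolation=cv2.INTER_CUBIC)
for cc,r,z in((c,.0585,.05),(c,.033,0.)):
    p=(proj("scene",circ(cc,r,z))-[200,200])*5; cv2.polylines(o,[p.astype(np.int32)],True,(0,255,0),1)
cv2.imwrite("pics/crop1.png",o[:600,:800])
print(ctrl.pinch_z)
E
python3 fit.py
```

```text
bowl IoU (np.float64(0.8568683957732949), np.float64(0.687), np.float64(-0.011999999999999955))
board ((0.7155863046646118, 0.0016036927700042725), (0.4621204435825348, 0.16217243671417236), 86.96785736083984)
foot ((0.5240271687507629, 0.0039952099323272705), (0.14949315786361694, 0.14926588535308838), 86.3353271484375) cover ((0.524556577205658, 0.003879845142364502), (0.12531892955303192, 0.12583687901496887), 86.4830322265625)
cooktop edge [array([0.783, 0.333, 0.   ]), array([0.33 , 0.318, 0.   ])]
-0.0187
```

View pics/crop1.png

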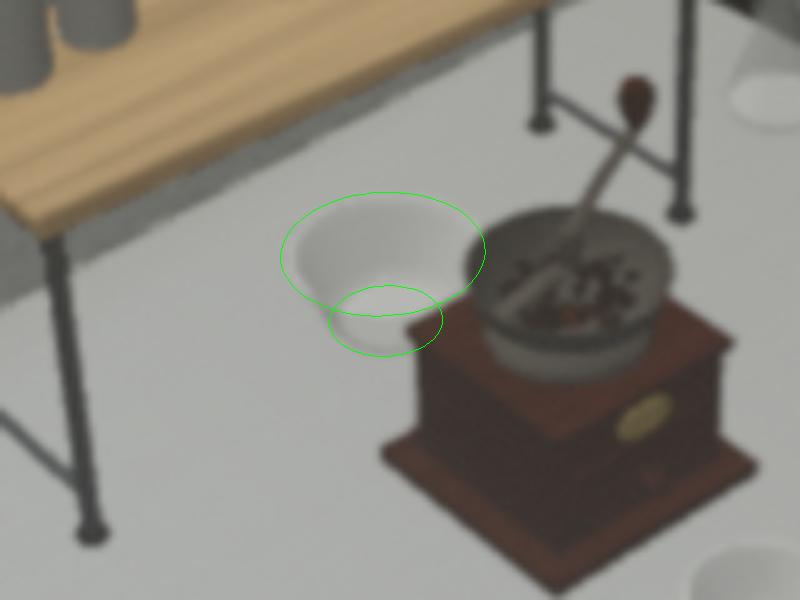

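The crop shows the bowl under the shelf, with its rim centred near crop (388,255) and the foot near (385,322). That is about world (0.69,-0.015) and the right size, so it is the one to take. Next I push the mill to +y with open fingers straddling the box.

```bash
cat >> h.py <<'E'
from scipy.spatial.transform import Rotation as Ro
def quat(z,y):
    z=np.array(z,float);z/=np.linalg.norm(z);y=np.array(y,float);y-=z*(y@z);y/=np.linalg.norm(y)
    q=Ro.from_matrix(np.c_[np.cross(y,z),y,z]).as_quat(); return q[[3,0,1,2]]
def st():
    s=get_state(); print(round(s["time"],2),np.round(s["tcp_pos"],3),"F",np.round(s["contact_force"],1),"q",np.round(s["qpos"],2))
E
python3 - <<'E'
from h import *
th=np.radians(40); z=[0,np.sin(th),-np.cos(th)]
q0=get_state()["qpos"]; best=None
for s in(1,-1):
    q=quat(z,[s,0.06*s,0]); js=[ctrl.ik(p,q) for p in([.522,-.21,.16],[.522,-.13,.022],[.522,.17,.022])]
    print(s,[None if j is None else np.round(j,2) for j in js])
    if all(j is not None for j in js):
        c=abs(np.array(js[0])-q0).max()
        if best is None or c<best[0]: best=(c,q)
q=best[1]
ctrl.movep([.522,-.21,.16],q);st()
ctrl.movel([.522,-.13,.022]);st()
ctrl.movel([.522,-.075,.022],max_speed=.05);st()
im,_=vision.grab_frame("scene");cv2.imwrite("pics/s1.png",im)
E
```

```text
1 [array([ 1.09,  0.85, -0.81,  1.51, -0.07,  1.27,  0.47]), array([ 1.03,  1.  , -0.83,  1.73,  0.04,  0.91,  0.4 ]), array([ 0.57,  0.91, -0.82,  2.04, -0.21,  0.38,  0.23])]
-1 [array([ 0.63,  0.73,  0.06,  1.52, -0.57,  1.42, -2.16]), array([ 0.6 ,  0.85, -0.05,  1.74, -0.63,  1.06, -2.08]), array([ 0.3 ,  0.79, -0.36,  2.04, -0.92,  0.57, -2.22])]
3.24 [ 0.522 -0.211  0.16 ] F [ 0.3  0.1 -0.1] q [ 1.09  0.84 -0.81  1.51 -0.07  1.27  0.47]
4.46 [ 0.523 -0.131  0.023] F [ 0.4 -0.2  0.4] q [ 1.    0.98 -0.77  1.73 -0.02  0.91  0.47]
5.71 [ 0.522 -0.075  0.022] F [ 0.1 -0.5  0.6] q [ 0.94  0.96 -0.78  1.82 -0.05  0.8   0.42]
```

View pics/s1.png

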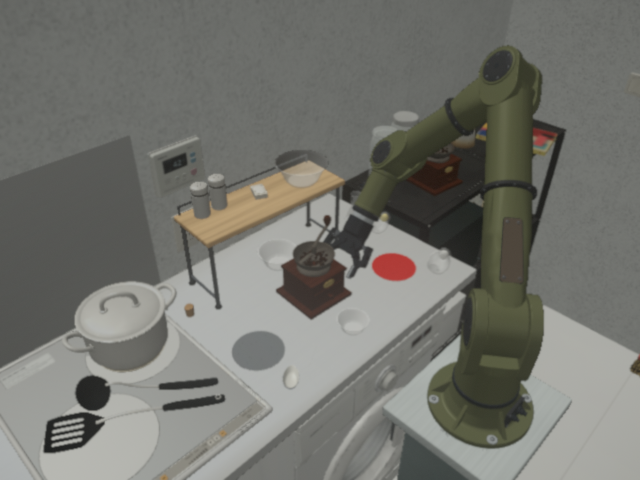

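The open fingers stand just right of the mill box (scene about (350,260)) and nothing else is near. I'll push now.

```bash
python3 - <<'E'
from h import *
for y in (.02,.1,.165):
    ctrl.movel([.522,y,.022],max_speed=.06);st()
ctrl.pause(.3)
im,d=vision.grab_frame("top")
B=cloud("top",d,np.ones((480,640),bool))
cv=B[(B[:,2]<.1)&(B[:,2]>.092)&(abs(B[:,1]-.2)<.13)&(abs(B[:,0]-.513)<.09)]
print("cover",cv2.minAreaRect(cv[:,:2].astype(np.float32)))
ctrl.movel([.522,.10,.05]);ctrl.movel([.522,.0,.16]);st()
cv2.imwrite("pics/t2.png",im)
E
```

```text
7.49 [0.522 0.02  0.022] F [ 0.3 -0.7 -0.2] q [ 0.82  0.94 -0.81  1.94 -0.1   0.63  0.34]
8.97 [0.522 0.1   0.022] F [-0.1 -0.4  0.1] q [ 0.7   0.92 -0.83  2.   -0.14  0.49  0.27]
10.21 [0.522 0.165 0.022] F [ 1.6 -2.2  0.1] q [ 0.59  0.92 -0.83  2.04 -0.18  0.39  0.21]
cover ((0.5164475440979004, 0.1893978714942932), (0.14298002421855927, 0.19450806081295013), 5.313864231109619)
12.32 [0.521 0.001 0.16 ] F [-0.3  0.3  0.7] q [ 0.91  0.74 -0.9   1.83 -0.17  0.91  0.29]
```

View pics/t2.png

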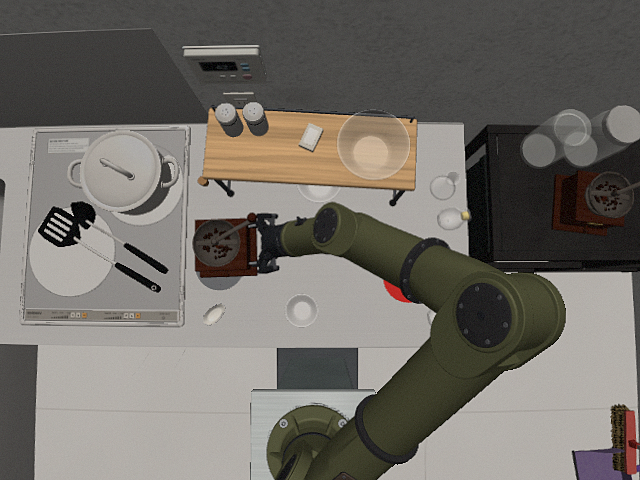

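The mill now stands on the grey mat, at top (225,248), about (0.52,0.225). The arm still covers the right part of the worktop. Next: shut the fingers, go to the pre-pose for the bowl, and fit the bowl again.

```bash
python3 - <<'E'
from h import *
ctrl.close_gripper()
s=np.sin(np.radians(35));u=np.array([-.94*s,.34*s,np.cos(np.radians(35))])
c=np.array([.692,-.015,.016]);g=np.array([.444,-.245,.02])
for k in(1,-1):
    q=quat(-u,[.34*k,.94*k,0])
    for p in (c+u*.25,c+u*.1,c,[.57,-.13,.018],g):
        j=ctrl.ik(p,q); print(k,None if j is None else np.round(j,2))
    
# clear view pose
q=quat(-u,[-.34,-.94,0])
q2=quat(-u,[.34,.94,0])
cur=np.array(get_state()["qpos"]);P=np.array([.46,-.12,.26])
js=[(abs(np.array(j)-cur).max(),tuple(qq)) for qq in(q,q2) if (j:=ctrl.ik(P,qq)) is not None]
ctrl.movep(P,np.array(min(js)[1]));st();print(min(js))
im,d=vision.grab_frame("scene");cv2.imwrite("pics/scene0.png",im);np.save("pics/scene0d.npy",d)
im,d=vision.grab_frame("top");np.save("pics/top0d.npy",d)
E
python3 fit.py
```

```text
1 [ 0.2   0.27 -0.68  2.21  1.24  0.62 -0.22]
1 [-0.28  0.54  0.09  2.19  1.97  0.29 -0.9 ]
1 [ 0.1   0.76 -0.4   2.1   2.01  0.59 -0.82]
1 [ 0.8   1.01 -1.23  2.41  2.04  1.18 -0.55]
1 None
-1 [-1.16  0.43  1.16  2.22 -0.59  0.21 -1.53]
-1 [-0.19  0.53 -0.04  2.19  1.89  0.35  2.33]
-1 [ 0.25  0.81 -0.63  2.1   1.95  0.75  2.44]
-1 [ 0.72  0.9  -1.03  2.41  2.12  1.02  2.47]
-1 None
14.01 [ 0.461 -0.12   0.26 ] F [ 0.1  0.1 -0.8] q [ 1.04  0.01 -0.94  2.34  0.63  0.25  0.75]
(np.float64(0.8095032837384197), (np.float64(0.2961012772230481), np.float64(0.16467478507171668), np.float64(0.9394211763113137), np.float64(-0.0519047424262103)))
bowl IoU (np.float64(0.8421559191530318), np.float64(0.684), np.float64(-0.014999999999999958))
board ((0.7155076265335083, 0.0017259865999221802), (0.4614597260951996, 0.16133689880371094), 86.79891967773438)
foot ((0.48160502314567566, 0.062114909291267395), (0.0926566869020462, 0.04979414492845535), 51.888916015625) cover ((0.0, 0.0), (0.0, 0.0), 0.0)
cooktop edge [array([0.783, 0.333, 0.   ]), array([0.33 , 0.318, 0.   ])]
-0.0187
```

View pics/crop1.png

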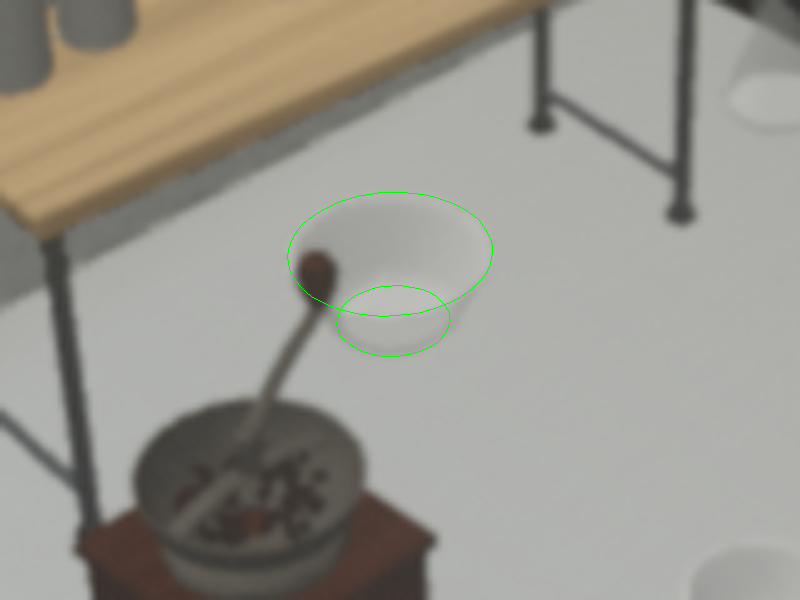

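The re-fit puts the bowl at (0.685,-0.015), with rim and foot matching the picture; the crank knob (crop (317,270)) only overlaps the view. Next I enter the bowl at a lean of 42° back and slightly left, and drag it diagonally towards the red mat.

```bash
cat >> h.py <<'E'
def lean(deg,az=(-.92,.39)):
    s=np.sin(np.radians(deg));a=np.array(az)/np.hypot(*az)
    return np.r_[a*s,np.cos(np.radians(deg))]
def Q(deg,az=(-.92,.39),k=1): 
    u=lean(deg,az); return quat(-u,[-az[1]*-k,-az[0]*k,0])
E
python3 - <<'E'
from h import *
u=lean(42);c=np.array([.692,-.016,.017])
cur=np.array(get_state()["qpos"]);js=[]
for k in(1,-1):
    a=[ctrl.ik(p,Q(42,k=k)) for p in(c+u*.24,c+u*.1,c)]
    print(k,[None if j is None else np.round(j,2) for j in a])
    if all(j is not None for j in a): js.append((abs(np.array(a[0])-cur).max(),k))
k=min(js)[1];print("k",k)
ctrl.movep(c+u*.24,Q(42,k=k));st()
ctrl.movel(c+u*.07,max_speed=.12);st()
im,_=vision.grab_frame("scene");cv2.imwrite("pics/s3.png",cv2.resize(im[120:360,160:480],None,fx=2.5,fy=2.5))
E
```

```text
1 [array([ 0.24,  0.42, -0.99,  2.34,  1.56,  0.95, -0.73]), array([ 0.28,  0.74, -0.91,  2.28,  1.89,  1.07, -0.84]), array([ 0.32,  0.93, -0.85,  2.17,  2.06,  1.1 , -0.82])]
-1 [array([ 0.3 ,  0.45, -1.08,  2.34,  1.55,  1.01,  2.41]), array([ 0.  ,  0.61, -0.46,  2.28,  1.98,  0.78,  2.14]), array([-0.07,  0.78, -0.22,  2.17,  2.24,  0.69,  1.95])]
k 1
15.53 [0.544 0.046 0.195] F [ 0.2 -0.1  0.2] q [ 0.25  0.42 -0.99  2.34  1.56  0.95 -0.73]
17.1 [0.649 0.003 0.07 ] F [-0.6  0.4  0. ] q [ 0.26  0.78 -0.85  2.25  1.95  1.05 -0.86]
```

View pics/s3.png

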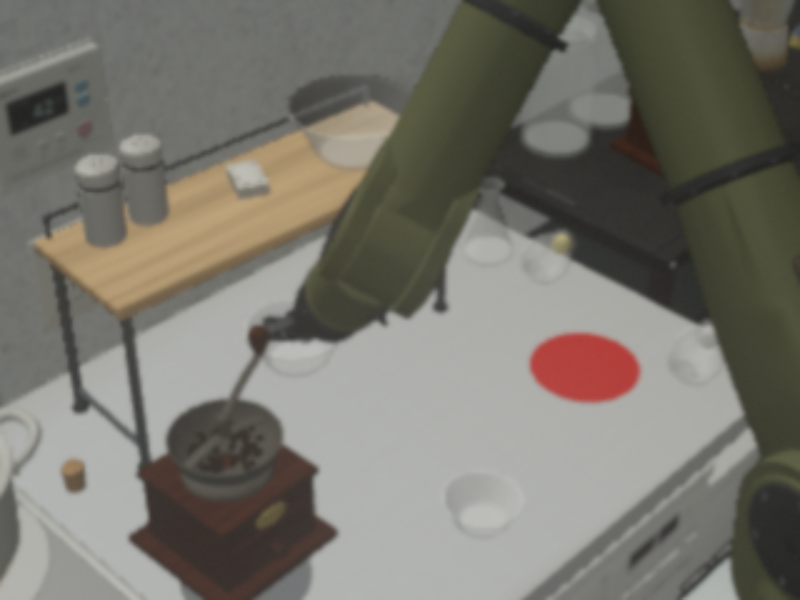

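The shut fingers hang over the bowl, around crop (285,325), with no contact force, and the wrist is in front of the board edge. I'll go in and start dragging.

```bash
python3 - <<'E'
from h import *
u=lean(42);c=np.array([.692,-.016,.017]);p=np.array([-.64,-.77,0])
ctrl.movel(c+u*.03,max_speed=.08);st()
ctrl.movel(c,max_speed=.05);st()
for s in(.02,.05,.09,.13):
    ctrl.movel(c+p*s,max_speed=.06);st()
im,_=vision.grab_frame("scene");cv2.imwrite("pics/s4.png",cv2.resize(im[120:360,160:480],None,fx=2.5,fy=2.5))
E
```

```text
17.8 [ 0.673 -0.008  0.039] F [-0.  -0.4  0.9] q [ 0.28  0.85 -0.82  2.21  2.02  1.05 -0.86]
18.55 [ 0.692 -0.016  0.017] F [ 0.  -0.5  0.4] q [ 0.28  0.9  -0.79  2.17  2.07  1.05 -0.85]
19.03 [ 0.679 -0.032  0.017] F [-0.7  0.4  1.4] q [ 0.32  0.9  -0.8   2.21  2.1   1.06 -0.87]
19.68 [ 0.66  -0.055  0.017] F [-1.7 -1.6  2.1] q [ 0.36  0.89 -0.8   2.27  2.15  1.06 -0.9 ]
20.5 [ 0.634 -0.086  0.017] F [ 0.1 -0.1  1.9] q [ 0.43  0.88 -0.8   2.34  2.21  1.07 -0.93]
21.32 [ 0.609 -0.117  0.017] F [-2.1  0.5  3.1] q [ 0.5   0.88 -0.8   2.4   2.28  1.08 -0.96]
```

View pics/s4.png

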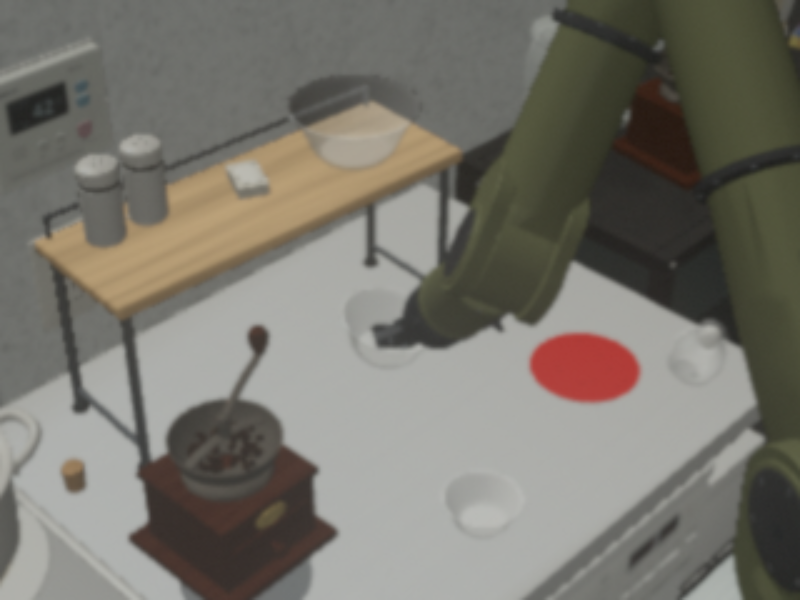

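The bowl follows upright, at crop (385,330), with a force of about 3 N. I continue outward while bringing the tool more upright.

```bash
python3 - <<'E'
from h import *
for P,l in (([.577,-.145,.017],30),([.54,-.178,.017],18)):
    try: ctrl.movel(P,frame=Q(l),max_speed=.05)
    except ctrl.Unreachable as e: print("unreach",P,l,e); break
    st()
im,_=vision.grab_frame("scene");cv2.imwrite("pics/s5.png",cv2.resize(im[120:360,160:480],None,fx=2.5,fy=2.5))
for k in(1,-1):
  for l in (18,10,0):
    j=ctrl.ik([.43,-.26,.016],Q(l,k=k));print(k,l,None if j is None else np.round(j,2))
E
```

```text
22.38 [ 0.577 -0.145  0.017] F [ 0.1 -0.1  1.3] q [ 0.6   0.75 -0.74  2.31  2.05  0.69 -0.67]
23.52 [ 0.54  -0.178  0.017] F [ 1.  -0.3  0.7] q [ 0.59  0.65 -0.52  2.19  1.46  0.36 -0.01]
1 18 [ 0.85  0.6  -0.47  2.36  1.91  0.25 -0.22]
1 10 [ 0.9   0.63 -0.59  2.23  1.06  0.37  0.61]
1 0 [ 0.93  0.69 -0.66  2.06  0.72  0.63  0.93]
-1 18 [0.28 0.6  0.36 2.36 4.3  0.27 0.53]
-1 10 [ 0.77  0.59 -0.38  2.23  0.84  0.27 -2.31]
-1 0 [ 0.52  0.61 -0.04  2.07  0.05  0.46 -1.53]
```

View pics/s5.png

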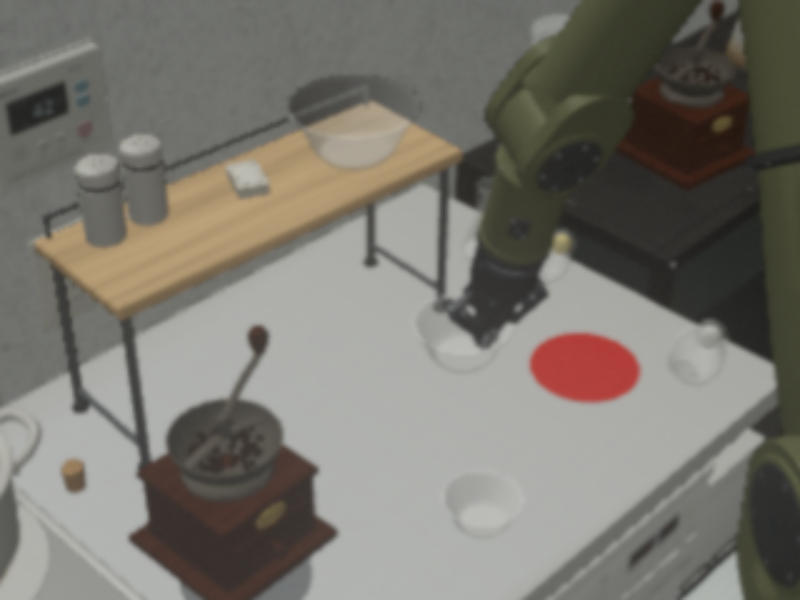

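The bowl is out, upright, at crop (460,335). I drag it on to the mat with the tool vertical, then lift clear and measure.

```bash
cat > bowl.py <<'E'
from h import *
def bowl():
    """bowl centre from both cameras' silhouettes + red mat centre"""
    a=np.linspace(0,2*np.pi,60);out=[]
    for cam in("scene","top"):
        im,d=vision.grab_frame(cam)
        ms=[r for r in models.masks_of(cam,"bowl_center") if np.hypot(*(onz(cam,r["point"],.02)[:2]-[.45,-.24]))<.12]
        if not ms: print(cam,"none");continue
        m=ms[0]["mask"]
        def iou(x,y):
            t=np.zeros((480,640),np.uint8);p=np.r_[proj(cam,np.c_[x+.0585*np.cos(a),y+.0585*np.sin(a),0*a+.051]),proj(cam,np.c_[x+.033*np.cos(a),y+.033*np.sin(a),0*a+.001])]
            cv2.fillConvexPoly(t,cv2.convexHull((p*16).astype(np.int32)),1,shift=4);t=t>0
            return (t&m).sum()/(t|m).sum()
        g=[(iou(x,y),x,y) for x in np.arange(.38,.52,.003) for y in np.arange(-.32,-.16,.003)]
        b=max(g);top=np.array([q for q in g if q[0]>b[0]-.01]);print(cam,"p",round(ms[0]["p"],2),"IoU",round(b[0],3),top[:,1:].mean(0).round(4));out.append(top[:,1:].mean(0))
        for r in models.masks_of(cam,"red_mat")[:1]: print("  mat",onz(cam,r["point"],.001).round(3))
        cv2.imwrite(f"pics/{cam}_b.png",cv2.resize(im[200:400,340:540] if cam=="top" else im[180:380,300:500],None,fx=3,fy=3))
    return np.mean(out,0)
E
python3 - <<'E'
from bowl import *
ctrl.movel([.505,-.203,.017],frame=Q(8),max_speed=.05);st()
ctrl.movel([.435,-.251,.017],frame=Q(0),max_speed=.05);st()
ctrl.movel([.444,-.243,.017],max_speed=.03)
ctrl.movel([.444,-.243,.2]);st()
ctrl.movep([.35,0,.3],Q(0));st()
bowl()
a=cv2.imread("pics/scene_b.png");cv2.imwrite("pics/c6.png",a)
E
```

```text
24.57 [ 0.505 -0.203  0.017] F [-0.7  0.3 -0.1] q [ 0.77  0.69 -0.68  2.09  0.96  0.54  0.56]
26.43 [ 0.435 -0.251  0.017] F [ 0.8 -0.1 -0.2] q [ 0.97  0.72 -0.78  2.06  0.81  0.69  0.82]
28.34 [ 0.443 -0.243  0.199] F [0.4 1.1 0.6] q [ 1.13  0.5  -1.02  1.85  0.48  1.07  1.09]
29.43 [ 0.35  -0.001  0.3  ] F [-0.  -1.1 -0.5] q [ 1.19  0.05 -1.3   1.99  0.05  1.13  1.04]
scene p 0.63 IoU 0.896 [ 0.4508 -0.2294]
top p 0.74 IoU 0.949 [ 0.455 -0.23 ]
  mat [ 0.403 -0.27   0.001]
```

View pics/c6.png

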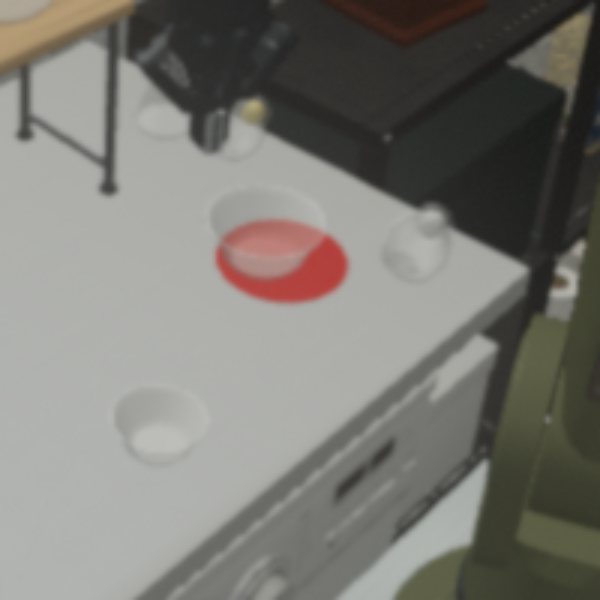

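The bowl stands upright, at crop (265,230), but about 18 mm off the mat's middle, at crop (283,260). I correct by (-11,-15) mm from inside.

```bash
python3 - <<'E'
from bowl import *
b=np.array([.453,-.230]);m=np.array([.442,-.245]);d=(m-b)/np.linalg.norm(m-b)
ctrl.movep([*b,.15],Q(0))
ctrl.movel([*b,.017],max_speed=.1);st()
ctrl.movel([*(m+d*.0272),.017],max_speed=.03);st()
ctrl.movel([*m,.017],max_speed=.03)
ctrl.movel([*m,.2]);ctrl.movep([.35,0,.3],Q(0));st()
bowl()
im,dd=vision.grab_frame("top")
B=cloud("top",dd,np.ones((480,640),bool));cv=B[(B[:,2]<.1)&(B[:,2]>.092)&(abs(B[:,1]-.22)<.1)&(abs(B[:,0]-.52)<.1)]
print("mill cover",cv2.minAreaRect(cv[:,:2].astype(np.float32)))
for c in "flask_center round_bottle_center stoppered_bottle_center spoon_rest_center cork_center".split():
    for r in models.masks_of("top",c)[:1]: print(c,np.round(r["point"]))
E
```

```text
32.33 [ 0.453 -0.23   0.018] F [ 0.1 -0.1 -0.6] q [ 1.07  0.85 -1.08  2.04  1.01  0.91  0.58]
34.01 [ 0.426 -0.267  0.017] F [ 0.2  0.2 -0.8] q [ 1.16  0.85 -1.09  2.06  1.01  0.91  0.65]
37.52 [ 0.35  -0.001  0.3  ] F [ 0.1 -0.9  0.3] q [ 1.13  0.04 -1.24  2.    0.04  1.13  1.05]
scene p 0.66 IoU 0.939 [ 0.44   -0.2435]
  mat [ 0.423 -0.242  0.001]
top p 0.82 IoU 0.966 [ 0.443  -0.2435]
  mat [ 0.426 -0.2    0.001]
mill cover ((0.5187875628471375, 0.22075976431369781), (0.1262291669845581, 0.1260381042957306), 2.0031299591064453)
flask_center [442. 187.]
round_bottle_center [442. 316.]
stoppered_bottle_center [452. 217.]
spoon_rest_center [212. 315.]
cork_center [199. 183.]
```

View pics/top_b.png

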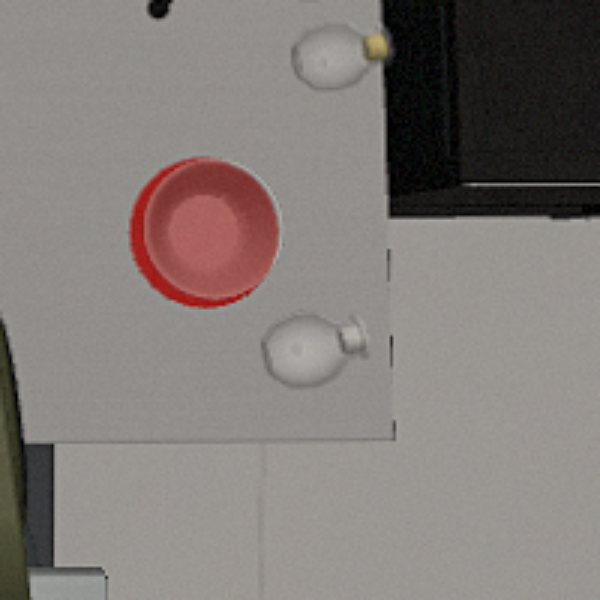

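The bowl's floor, at crop (205,230), is concentric with the mat, at crop (205,232), and its measured centre is within about 3 mm of the mat's. The mill stands upright 22 cm from its start, and the other things are unmoved.

```bash
python3 -c "
from station import ticket
print(ticket.close_job())"
```

```text
the job is handed in; nothing more can be done
None
```

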